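# Carry a carved figure in its tilting cradle from dock to dock

### The arm

A 6-joint arm with a two-finger parallel gripper is mounted at the origin on the work surface. World frame = base frame: x ahead of the robot, y to its left, z up, the work surface at z = 0. Lengths are in mm, angles in degrees, forces in N, time in s.
With the tool pointing down it reaches from about 225 to 875 mm from the base axis. Payload 3.4 kg.
Tool frame: the origin (TCP) lies between the finger pads, 19 mm behind the fingertips; this is the grasp point; z points along the fingers, y is the line along which they close (so a half turn about z gives the same grasp; the last joint's range is limited). The gripper opens to 85 mm and grips with 20 to 120 N. Pads are 22 mm wide; open, the fingers measure 114 mm over their backs; the gripper's body (76 mm by 85 mm) begins 54 mm behind the grasp point. The pads swing forward as they close: fully open they stand 13 mm farther back than shut.
Start: joints at [68.64, 15.808, 86.224, -0, 77.962, -6.933], TCP at [143.274, 556.896, 250.028] pointing down, gripper open.
Joint ranges: [-165.64, 165.64], [-43.16, 119.46], [12.63, 154.43], [-67.54, 247.53], [6.08, 155.33], [-154.97, 154.97]. Speed limits (degrees/s): [147.25, 147.25, 180, 180, 180, 180].

### API

Orientations are given as a 3x3 rotation matrix whose columns are the frame's x, y, z axes.
In Python, from cell import state, read_camera, calibration, finish_job gives the robot as it stands.
- The arm moves only by the tool jog_arm, never from a script. Its argument "commands" is a list of rows, each an object with "linear": the shift along the tool's x, y, z as a fraction of full scale, a list of three; "dr": the turn, a rotation vector about the tool's x, y, z as a fraction of full scale, a list of three; "claw": the closure, from -1 (fully open) to 1 (shut). In form: [{"linear": [tx, ty, tz], "dr": [wx, wy, wz], "claw": claw}, ...]. A call has 1 to 12 rows; each row is the pose to reach, as a shift and turn from the pose commanded when the call began, along the tool's axes at that moment; what a row does not reach only later rows make up. Full scale, the value 1, is 300 mm for a shift and 45 degrees for a turn. A row lasts 1/10 s, in which the tool goes at most 50 mm and 8.59 degrees, less where a joint would pass 70% of its speed; a pose out of reach is approached as far as the arm can. A call with a number of a shift or a turn outside -1 to 1 is refused whole. A call with a gripper value outside its range is refused whole. The fingers move at their own pace and stop on an object; "squeeze" is the grip in N (left out, the last holds). Time passes only in rows, so rows that repeat a pose let the fingers close. It gives the time, the measured TCP pose, the force, the opening and the grip force at its end, in the units of the state.
- state(): the state, without advancing time (a new reading comes with each control period).
- read_camera(name): name is "scene" or "top"; returns the picture (480x640x3 uint8, red, green, blue); there is no depth.
- calibration(name): a dict with "K" (3x3 intrinsics, pixels), "view" (4x4, takes a point from world to camera coordinates). Camera axes: x right, y down, z forward; pixel columns grow to the right and rows downward; lengths in mm; the calibration is good to about 2 mm. A picture is of the moment at which its call begins. calibration takes no time and is no camera call.
- finish_job(): hands the job in; it is judged then, once.
The state is a dict: "t": time; "joints": joint angles; "joint_velocities": joint speeds; "tau": joint torques, N m; "tool_pos": TCP position; "orientation": TCP orientation; "ft_force": force on the tool from outside, world axes, zero at the start; "wrist_torque": the same for the moment, N m; "grip_width": opening from 0.0 (shut) to 1.0 (fully open); "finger_force": force on a finger pad.
Only numpy, scipy, OpenCV 4.12 (cv2) and the standard library are available. Lean on these libraries where they do the work, as an engineer would, in place of code of your own. Each camera call takes 0.05 s, during which the arm holds its last target. There are 200 camera calls.

### The job

Take the tilting cradle by the wooden grip on top of its frame, lift it out of its wooden dock and carry it over to the empty dock, balancing the top-heavy stone figure upright in the air for at least five seconds without a break by tilting the frame against its lean. Then lower the frame gently straddling the empty dock until it stands on the bench with the keel under the figure in the dock's slot and the figure upright, and let go. The figure must never tip over, and the bowl, rough stone and pot are to be left where they are.

Things in the scene. Friction and masses are not known exactly. Their poses are not given: they have to be found in the camera images.
- frame: Loose aluminium arch frame, 0.26 kg, 150 x 188 x 277 mm (x, y, z). Origin: centre of its underside, z up. Two runners (150 mm along x, 18 wide, 14 high) at y = +-85 mm, posts on them, top bar along y. 152 mm clear between the runners, 160 mm between the posts, open below. It starts on the bench straddling start_dock, axes alike (within 12 mm).
- grip (a point): Centre of the dark wooden grip block on the frame's top bar, 260 mm above the frame's origin, 145 mm above the pivot. The block is 28 mm thick along the frame's x (flat sides to grip across), 80 mm long along y, 34 mm high. Keep the TCP within 25 mm of this point while carrying.
- pivot (a point): Axle along the frame's y, 115 mm above the frame's origin, on which the figure turns. Fixed to the frame. With the frame held level, a lean grows e-fold in about 0.7 s. Tilting the frame about its +y by phi rad pushes the figure towards +lean with 0.010 N m/rad x phi; accelerating the pivot along the frame's +x pushes it towards -lean with 0.00175 N m per m/s2.
- figure (a joint): Angle of the figure relative to the frame about the frame's +y (rad), + when its top leans to the frame's +x; stops at +-0.35. Lean from vertical = this + the frame's tilt about y. Turning part nominally 0.55 kg (real 0.88-1.15 x), inertia about the axle 0.00265 kg m2, topples with m g h = 0.0172 N m/rad, pivot spring to the frame 0.010 N m/rad, damping 0.0015 N m s/rad.
- figure_top (a point): Top of the cream stone figure (max 52 mm across), on its axis 108 mm above the pivot (223 mm above the frame's origin when upright); its z axis is the figure's long axis, pointing up.
- keel_tip (a point): Underside centre of the brass keel block (16 mm along the frame's x, 48 mm along y, 34 mm high) that hangs under the pivot and turns with the figure; 90 mm below the pivot, 25 mm above the bench when the frame stands on the bench.
- start_dock: Fixed wooden dock in which the keel stands at the start. Origin: centre of its underside on the bench. Base 130 x 90 x 12 mm (x, y, z); two cheeks leave a slot along the dock's y, 24 mm wide in x, 90 long, from 12 to 40 mm above the bench, flaring to about 50 mm wide at the cheeks' top, 50 mm above the bench. Fits between the frame's runners.
- goal_dock: The empty wooden dock, fixed, same shape and axes as start_dock. With the frame standing straddling it, centred, its x along the dock's x (either way round), the keel stands in the slot and the figure stays within about 0.06 rad of upright by itself.
- goal_slot (a point): Centre of the slot's floor in the empty dock, 12 mm above the bench; y runs along the slot.
- water_bowl: Steel bowl, 110 mm across, 50 mm high, loose; leave alone. Origin at its underside.
- rough_stone: Rough honey-coloured stone, 72 mm across, 52 mm high, loose; leave alone. Origin at its underside.
- burr_pot: Blue round pot, 60 mm across, 70 mm high, loose; leave alone. Origin at its underside.
Things that resemble listed ones, but are neither listed nor needed, are in the scene too. What is shaped like the goal_dock but red is not meant.

How it is judged:
By the outcome, as a careful person would: the job done as asked, in the order asked, and still so for the second after the job is handed in, with the robot touching nothing.
It also fails if it takes over 54 s, if anything falls off the work surface, if the arm or the gripper's body presses on something with over 40 N, if the wrist force passes 120 N, or if a joint passes its speed limit or range.

## Working session

There is one attempt and no reset: what is moved stays moved. The work goes in short steps, Python scripts to look and compute and a tool call to move; the robot and the scene stay as the last step left them, time stands still between calls to the robot, and variables do not carry over. Pictures are saved under pics/ and viewed, at most 10 in all, crops included, and the job is handed in when it is done.

Besides the shell and the picture viewer there is one more tool, called after "Request:" as name([rows], argument=value, ...), one row to a line, values as JSON. jog_arm: Moves the arm, as the interface text tells. Shift numbers are shares of 300 mm and turn numbers shares of 45 degrees, none past 1 either way. Its arguments: {"type":"object","properties":{"commands":{"type":"array","items":{"type":"object","properties":{"linear":{"type":"array","items":{"type":"number","minimum":-1,"maximum":1}},"dr":{"type":"array","items":{"type":"number","minimum":-1,"maximum":1}},"claw":{"type":"number"}}}},"squeeze":{"type":"number"}},"required":["commands"]}

```bash
mkdir -p pics; ls; python3 - <<'E'
from cell import *
import cv2,numpy as np
for n in("scene","top"):
    im=read_camera(n);cv2.imwrite(f"pics/{n}0.png",im[:,:,::-1]);c=calibration(n);print(n,np.round(c["K"],1).tolist(),np.round(c["view"],3).tolist())
s=state();print({k:np.round(v,3).tolist() for k,v in s.items()})
E
```

```text
pics
scene [[488.6, 0.0, 316.9], [0.0, 488.6, 232.1], [0.0, 0.0, 1.0]] [[-0.226, 0.974, -0.004, 221.758], [0.678, 0.154, -0.719, -213.07], [-0.7, -0.165, -0.695, 1456.805], [0.0, 0.0, 0.0, 1.0]]
top [[438.8, 0.0, 328.8], [0.0, 438.8, 239.8], [0.0, 0.0, 1.0]] [[0.013, -1.0, -0.001, -109.077], [-0.993, -0.013, -0.116, 545.673], [0.116, 0.003, -0.993, 1023.825], [0.0, 0.0, 0.0, 1.0]]
{'t': 0.1, 'joints': [68.639, 15.845, 86.287, -0.002, 77.96, -6.933], 'joint_velocities': [-0.07, -0.038, -0.1, -0.039, -0.039, 0.003], 'tau': [0.0, -41.77, -24.641, -0.0, 0.006, -0.0], 'tool_pos': [143.131, 556.466, 249.224], 'orientation': [[-0.968, 0.249, -0.001], [0.249, 0.968, -0.002], [0.0, -0.002, -1.0]], 'ft_force': [-0.017, -0.089, 0.294], 'wrist_torque': [-0.021, 0.084, -0.047], 'finger_force': 0.0, 'grip_width': 1.001}
```

View pics/scene0.png

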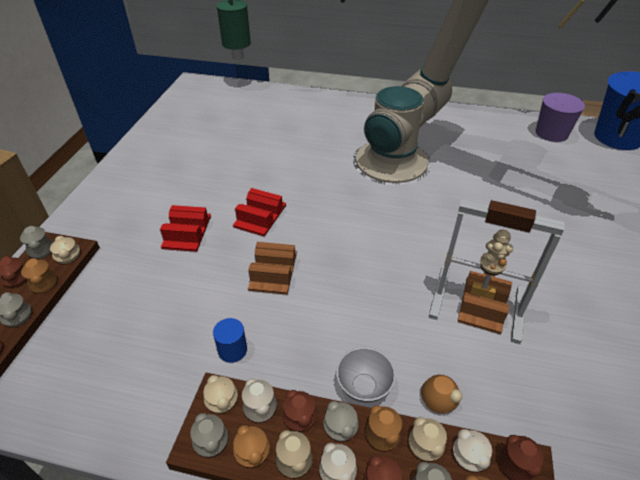

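View pics/top0.png

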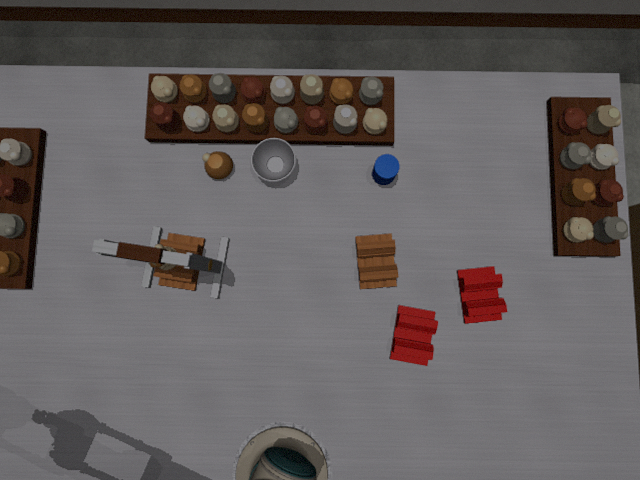

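```bash
cat >h.py <<'E'
import cv2,numpy as np
from cell import *
C={n:calibration(n) for n in("scene","top")}
for c in C.values():
    c["K"]=np.array(c["K"]);c["view"]=np.array(c["view"])
def P(n):return C[n]["K"]@C[n]["view"][:3]
def proj(n,X):
    q=P(n)@np.r_[X,1];return q[:2]/q[2]
def ray(n,uv):
    V=C[n]["view"];R=V[:3,:3];return -R.T@V[:3,3],R.T@np.linalg.solve(C[n]["K"],np.r_[uv,1])
def plane(n,uv,z):
    o,d=ray(n,uv);return o+d*(z-o[2])/d[2]
def tri(us,ut):
    X=cv2.triangulatePoints(P("scene"),P("top"),np.float64(us).reshape(2,1),np.float64(ut).reshape(2,1))[:,0];return X[:3]/X[3]
E
python3 - <<'E'
from h import *
t=cv2.imread("pics/top0.png");s=cv2.imread("pics/scene0.png")
def crop(im,x,y,w,h):
    c=cv2.resize(im[y:y+h,x:x+w],(400,300),interpolation=cv2.INTER_CUBIC);return cv2.convertScaleAbs(c,alpha=1.3)
cv2.imwrite("pics/crops.png",np.vstack([np.hstack([crop(t,90,200,148,111),crop(t,333,228,88,66)]),np.hstack([crop(s,405,195,200,150),crop(s,228,234,88,66)])]))
def comps(im,lo,hi,box):
    x,y,w,h=box;m=cv2.inRange(cv2.cvtColor(im,cv2.COLOR_BGR2HSV),lo,hi);k=np.zeros_like(m);k[y:y+h,x:x+w]=m[y:y+h,x:x+w]
    cs,_=cv2.findContours(k,cv2.RETR_EXTERNAL,cv2.CHAIN_APPROX_NONE)
    for c in cs:
        if cv2.contourArea(c)>60:
            M=cv2.moments(c);print(cv2.contourArea(c),np.round([M["m10"]/M["m00"],M["m01"]/M["m00"]],1),np.round(cv2.boxPoints(cv2.minAreaRect(c)),1).tolist())
for n,im,bx in(("top",t,[(90,225,75,50),(345,225,65,70),(150,225,60,70)]),("scene",s,[(480,195,60,38),(240,235,65,65),(450,265,70,70)])):
    for b in bx:
        print(n,b);comps(im,(0,80,20),(20,255,255),b)
E
```

```text
top (90, 225, 75, 50)
686.5 [141.6 255. ] [[114.19999694824219, 268.79998779296875], [117.69999694824219, 242.0], [167.39999389648438, 248.6999969482422], [163.8000030517578, 275.3999938964844]]
top (345, 225, 65, 70)
1900.5 [376.2 260.9] [[355.0, 236.0], [393.8999938964844, 232.8000030517578], [398.29998779296875, 285.6000061035156], [359.3999938964844, 288.8999938964844]]
top (150, 225, 60, 70)
934.0 [173.  273.3] [[144.3000030517578, 282.29998779296875], [150.10000610351562, 246.10000610351562], [201.1999969482422, 254.3000030517578], [195.3000030517578, 290.5]]
604.0 [183.8 243.4] [[158.5, 249.10000610351562], [161.1999969482422, 231.3000030517578], [204.5, 238.0], [201.6999969482422, 255.6999969482422]]
scene (480, 195, 60, 38)
953.0 [510.6 215.7] [[485.5, 221.3000030517578], [490.6000061035156, 199.60000610351562], [536.0, 210.3000030517578], [530.9000244140625, 232.0]]
scene (240, 235, 65, 65)
1911.5 [271.7 267.6] [[246.5, 289.70001220703125], [252.0, 240.3000030517578], [296.70001220703125, 245.3000030517578], [291.29998779296875, 294.70001220703125]]
scene (450, 265, 70, 70)
2325.0 [484.9 301.4] [[454.6000061035156, 320.3999938964844], [471.29998779296875, 263.20001220703125], [518.0, 276.79998779296875], [501.29998779296875, 334.0]]
```

View pics/crops.png

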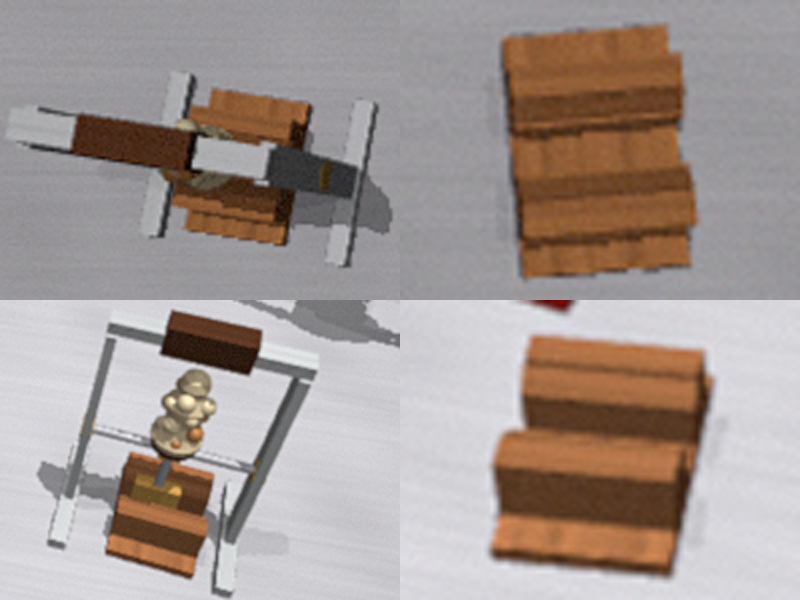

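```bash
python3 - <<'E'
from h import *
r=lambda a:np.round(a,1).tolist()
T=lambda p:np.array(p)/(400/148)+[90,200]
G=lambda p:np.array(p)/(400/88)+[333,228]
S=lambda p:np.array(p)/2+[405,195]
GS=lambda p:np.array(p)/(400/88)+[228,234]
print("cams",r(ray("top",[0,0])[0]),r(ray("scene",[0,0])[0]))
print("grip tri",r(tri([510.6,215.7],T([133,142]))))
# top-face corners of grip, two views
c=[]
for a,b in(((172,312),(75,115)),((262,330),(195,132))):
    X=tri(S(a),T(b));c.append(X);print(" grip back corner",r(X))
print(" corners on 277",[r(plane("top",T(b),277)[:2]) for b in((75,115),(195,132),(70,150),(190,170))],[r(plane("scene",S(b),277)[:2]) for b in((172,312),(262,330))])
R=[plane("top",T(p),14) for p in((182,72),(155,236),(367,100),(340,265))]
print("runners",[r(x[:2]) for x in R],"centre",r(np.mean(R,0)),"yaw",[r(np.degrees(np.arctan2(*(R[i]-R[i+1])[[1,0]]))) for i in(0,2)])
B=[plane("top",G(p),12) for p in((502,38),(667,25),(523,278),(690,262))]
print("goal top",[r(x[:2]) for x in B],r(np.mean(B,0)))
a=B[0]+B[1]-B[2]-B[3];b=B[0]-B[1]+B[2]-B[3];print("yaw x,y",[r(np.degrees(np.arctan2(v[1],v[0]))) for v in(a,b)])
B=[plane("scene",GS(p),12) for p in((493,553),(672,572))];print("goal front base edge scene",[r(x[:2]) for x in B])
# two-view height: cheek top outer corner right of rear cheek / front cheek
for s_,t_ in(((497,437),(518,198+5)),((686,455),(692,180))):print(" cheek",r(tri(GS(s_),G(t_))))
F0=np.mean(R,0)
for yaw in(-9,):
    ex=np.array([np.cos(np.radians(yaw)),np.sin(np.radians(yaw)),0])
    for L in(-.1,0,.1):
        pv=np.r_[F0[:2],115];ax=np.sin(L)*ex+np.cos(L)*np.array([0,0,1])
        print(L,"top px",r(proj("scene",pv+108*ax)),"pivot",r(proj("scene",pv)),"keel top",r(proj("scene",pv-56*ax)))
E
```

```text
cams [424.6, -104.6, 1080.1] [1214.1, 56.9, 859.9]
grip tri [491.5, 250.3, 262.3]
 grip back corner [567.8, 345.5, -1.9]
 grip back corner [534.1, 381.9, -118.0]
 corners on 277 [[508.1, 286.2], [497.6, 203.7], [484.2, 287.9], [471.7, 205.6]] [[802.3, 203.9], [803.2, 262.6]]
runners [[576.1, 319.6], [427.7, 335.1], [552.6, 150.4], [404.2, 168.5]] centre [490.1, 243.4, 14.0] yaw [-6.0, -6.9]
goal top [[561.4, -382.8], [569.7, -472.0], [432.9, -391.8], [442.5, -480.9]] [501.6, -431.9, 12.0]
yaw x,y [4.0, 95.7]
goal front base edge scene [[694.2, -27.2], [686.2, 50.1]]
 cheek [719.3, -156.4, 343.6]
 cheek [971.5, -21.4, 1076.4]
-0.1 top px [502.4, 226.6] pivot [488.0, 268.4] keel top [481.3, 287.9]
0 top px [501.8, 230.1] pivot [488.0, 268.4] keel top [481.7, 286.1]
0.1 top px [501.0, 234.0] pivot [488.0, 268.4] keel top [482.1, 284.1]
```

```bash
python3 - <<'E'
from h import *
r=lambda a:np.round(a,1).tolist()
T=lambda p:np.array(p)/(400/148)+[90,200]
G=lambda p:np.array(p)/(400/88)+[333,228]
S=lambda p:np.array(p)/2+[405,45]
GS=lambda p:(np.array(p)-[0,300])/(400/88)+[228,234]
for a,b in(((172,312),(75,115)),((262,330),(195,132))):print("grip corner",r(tri(S(a),T(b))))
print([r(plane("scene",S(b),277)[:2]) for b in((172,312),(262,330))])
print("goal front base edge scene",[r(plane("scene",GS(p),12)[:2]) for p in((493,553),(672,572))])
for s_,t_ in(((497,437),(518,203)),((686,455),(692,195))):print(" cheek",r(tri(GS(s_),G(t_))))
print("runner ends scene z14",[r(plane("scene",S(p),14)[:2]) for p in((57,542),(224,592),(70,500),(228,480))])
print("startdock top",[r(plane("top",T(p),12)[:2]) for p in((212,92),(311,103),(186,230),(284,243))])
s=state()
print("TCP->tool",s["tool_pos"])
E
```

```text
grip corner [511.3, 229.1, 322.1]
grip corner [506.1, 250.7, 284.5]
[[476.2, 211.4], [484.0, 289.5]]
goal front base edge scene [[530.0, -60.3], [522.2, 26.8]]
 cheek [598.1, -178.8, 278.6]
 cheek [778.9, -97.1, 686.2]
runner ends scene z14 [[556.0, 154.0], [580.9, 321.9], [495.7, 164.6], [427.7, 335.2]]
startdock top [[558.4, 292.0], [549.5, 201.6], [433.4, 308.4], [423.0, 220.0]]
TCP->tool [143.131287   556.46644188 249.22392511]
```

```bash
python3 - <<'E'
from h import *
r=lambda a:np.round(a,1).tolist()
T=lambda p:np.array(p)/(400/148)+[90,200]
G=lambda p:(np.array(p)-[400,0])/(400/88)+[333,228]
S=lambda p:np.array(p)/2+[405,45]
GS=lambda p:(np.array(p)-[400,300])/(400/88)+[228,234]
for a,b in(((262,330),(70,150)),((172,312),(190,170))):print("grip corner",r(tri(S(a),T(b))))
B=[plane("top",G(p),12) for p in((502,38),(667,25),(523,278),(690,262))]
print("goal top",[r(x[:2]) for x in B],r(np.mean(B,0)))
a=B[0]+B[1]-B[2]-B[3];b=B[0]-B[1]+B[2]-B[3];print("yaw x,y",[r(np.degrees(np.arctan2(v[1],v[0]))) for v in(a,b)])
print("goal front base edge scene",[r(plane("scene",GS(p),12)[:2]) for p in((493,553),(672,572))])
for s_,t_ in(((497,437),(682,55+15)),((705,350),(505,38))):print(" corner",r(tri(GS(s_),G(t_))))
print("slot", r(plane("top",G((597,148)),12)))
yaw=np.radians(-7);fx=np.array([np.cos(yaw),np.sin(yaw),0])
R=np.array(state()["orientation"]);p=np.array(state()["tool_pos"])
tgt=np.array([491.5,247,262])
for sg in(1,-1):
    y=sg*fx;z=np.array([0,0,-1.]);x=np.cross(y,z);Rt=np.c_[x,y,z]
    rv=cv2.Rodrigues(R.T@Rt)[0].ravel();print(sg,"rv deg",r(np.degrees(rv)))
for h in(100,0):print(np.round(R.T@(tgt+[0,0,h]-p)/300,3))
E
```

```text
grip corner [484.2, 288.9, 276.8]
grip corner [471.8, 210.3, 272.6]
goal top [[558.6, -167.1], [566.9, -256.1], [430.1, -179.0], [439.7, -267.9]] [498.8, -217.5, 12.0]
yaw x,y [5.3, 95.7]
goal front base edge scene [[573.6, -251.3], [565.5, -162.6]]
 corner [537.5, -257.1, 56.3]
 corner [540.7, -153.8, 144.0]
slot [499.9, -218.4, 12.0]
1 rv deg [-0.1, 0.1, 82.6]
-1 rv deg [-0.1, -0.1, -97.4]
[-1.382 -0.71  -0.375]
[-1.382 -0.71  -0.042]
```

Request:
jog_arm([
  {"linear": [-0.05,-0.02,-0.16],"dr": [0,0,0.15],"claw": -1},
  {"linear": [-0.15,-0.07,-0.28],"dr": [0,0,0.3],"claw": -1},
  {"linear": [-0.9,-0.46,-0.37],"dr": [0,0,0.95],"claw": -1},
  {"linear": [-0.95,-0.49,-0.37],"dr": [0,0,1],"claw": -1},
  {"linear": [-0.95,-0.49,-0.37],"dr": [0,0,1],"claw": -1},
  {"linear": [-0.95,-0.49,-0.37],"dr": [0,0,1],"claw": -1},
  {"linear": [-0.95,-0.49,-0.37],"dr": [0,0,1],"claw": -1},
  {"linear": [-0.95,-0.49,-0.37],"dr": [0,0,1],"claw": -1},
  {"linear": [-0.95,-0.49,-0.37],"dr": [0,0,1],"claw": -1},
  {"linear": [-0.95,-0.49,-0.37],"dr": [0,0,1],"claw": -1},
])

```text
t: 1.1
tool_pos: [382.4, 343.4, 360.6]
orientation: [[-0.508, 0.862, -0.001], [0.862, 0.508, 0.0], [0.001, -0.001, -1.0]]
ft_force: [-0.3, 0.3, -0.3]
grip_width: 1.0
finger_force: 0.0
```

```bash
cat >>h.py <<'E'
def goto(tgt,yaw,tilt=0.):
    "shift/turn fractions from the present pose to TCP tgt, frame yaw (deg), tilt (rad) about frame y"
    s=state();R=np.array(s["orientation"]);p=np.array(s["tool_pos"])
    a=np.radians(yaw);y=np.array([np.cos(a),np.sin(a),0]);z=np.array([0,0,-1.]);x=np.cross(y,z)
    Rt=np.c_[x,y,z]@cv2.Rodrigues(np.array([tilt,0,0.]))[0]
    return np.round(R.T@(np.array(tgt)-p)/300,4).tolist(),np.round(np.degrees(cv2.Rodrigues(R.T@Rt)[0].ravel())/45,4).tolist()
E
python3 - <<'E'
from h import *
s=state();print(s["t"],s["tool_pos"],s["joints"]);print(goto([491.5,247.5,345],-7.5),goto([491.5,247.5,262],-7.5))
E
```

```text
1.1 [382.44554183 343.38743901 360.5963721 ] [3.41192619e+01 7.99870897e+00 8.11283908e+01 5.97299972e-02
 9.09336562e+01 3.61812429e+00]
([-0.46, 0.151, 0.0514], [-0.0018, -0.0007, 0.8445]) ([-0.4602, 0.1513, 0.328], [-0.0018, -0.0007, 0.8445])
```

Request:
jog_arm([
  {"linear": [-0.2,0.07,0.03],"dr": [0,0,0.4],"claw": -1},
  {"linear": [-0.4,0.13,0.04],"dr": [0,0,0.8],"claw": -1},
  {"linear": [-0.46,0.151,0.051],"dr": [-0.002,-0.001,0.845],"claw": -1},
  {"linear": [-0.46,0.151,0.051],"dr": [-0.002,-0.001,0.845],"claw": -1},
  {"linear": [-0.46,0.151,0.051],"dr": [-0.002,-0.001,0.845],"claw": -1},
  {"linear": [-0.46,0.151,0.051],"dr": [-0.002,-0.001,0.845],"claw": -1},
  {"linear": [-0.46,0.151,0.051],"dr": [-0.002,-0.001,0.845],"claw": -1},
  {"linear": [-0.46,0.151,0.051],"dr": [-0.002,-0.001,0.845],"claw": -1},
])

```text
t: 1.9
tool_pos: [491.2, 248.7, 345.7]
orientation: [[0.127, 0.992, 0.002], [0.992, -0.127, -0.0], [0.0, 0.002, -1.0]]
ft_force: [0.1, -0.1, -0.4]
grip_width: 1.002
finger_force: 0.0
```

```bash
python3 - <<'E'
from h import *
s=state();print(s["t"],s["tool_pos"]);print(goto([491.5,247.5,345],-7.5),goto([491.5,247.5,262],-7.5))
im=read_camera("scene");cv2.imwrite("pics/s1.png",im[:,:,::-1]);t=read_camera("top");cv2.imwrite("pics/t1.png",t[:,:,::-1])
cv2.imwrite("pics/c1.png",np.hstack([cv2.resize(im[120:345,405:605,::-1],(400,450)),cv2.resize(t[180:330,70:203,::-1],(400,450))]))
E
```

```text
1.9 [491.1546085  248.66680352 345.72372347]
([-0.0037, 0.0016, 0.0024], [0.0019, -0.0001, 0.0044]) ([-0.0037, 0.0012, 0.2791], [0.0019, -0.0001, 0.0044])
```

View pics/c1.png

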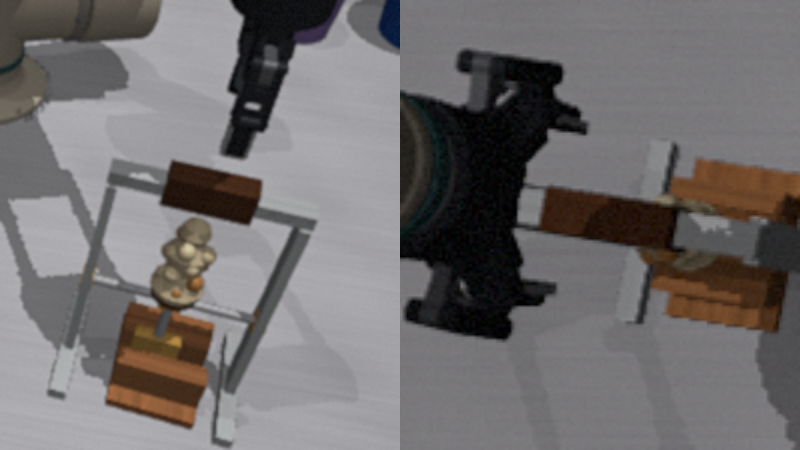

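Request:
jog_arm([
  {"linear": [-0.004,0.001,0.1],"dr": [0.002,0,0.004],"claw": -1},
  {"linear": [-0.004,0.001,0.2],"dr": [0.002,0,0.004],"claw": -1},
  {"linear": [-0.004,0.001,0.277],"dr": [0.002,0,0.004],"claw": -1},
  {"linear": [-0.004,0.001,0.277],"dr": [0.002,0,0.004],"claw": -1},
  {"linear": [-0.004,0.001,0.277],"dr": [0.002,0,0.004],"claw": 0},
  {"linear": [-0.004,0.001,0.277],"dr": [0.002,0,0.004],"claw": 0.2},
  {"linear": [-0.004,0.001,0.277],"dr": [0.002,0,0.004],"claw": 1},
  {"linear": [-0.004,0.001,0.277],"dr": [0.002,0,0.004],"claw": 1},
  {"linear": [-0.004,0.001,0.277],"dr": [0.002,0,0.004],"claw": 1},
  {"linear": [-0.004,0.001,0.277],"dr": [0.002,0,0.004],"claw": 1},
], squeeze=60)

```text
t: 3.0
tool_pos: [491.8, 246.8, 263.8]
orientation: [[0.133, 0.991, 0.001], [0.991, -0.133, 0.001], [0.001, 0.0, -1.0]]
ft_force: [-3.1, -0.4, 6.1]
grip_width: 0.318
finger_force: 60.0
```

```bash
python3 - <<'E'
from h import *
s=state();print({k:np.round(s[k],3).tolist() for k in("t","tool_pos","orientation","ft_force","grip_width","finger_force")})
im=read_camera("scene");cv2.imwrite("pics/s2.png",im[:,:,::-1])
def fm(im):
    h=cv2.cvtColor(im,cv2.COLOR_RGB2HSV);return cv2.inRange(h,(14,45,60),(30,160,255))
m=fm(im);box=im[180:345,405:605]
big=cv2.resize(box[:,:,::-1],None,fx=2,fy=2);mm=cv2.cvtColor(cv2.resize(m[180:345,405:605],None,fx=2,fy=2),cv2.COLOR_GRAY2BGR)
cv2.imwrite("pics/c2.png",np.hstack([big,mm]))
h=cv2.cvtColor(im,cv2.COLOR_RGB2HSV)
for p in((503,233),(500,243),(493,262),(485,290),(489,293),(500,280)):print(p,h[p[1],p[0]])
E
```

```text
{'t': 3.0, 'tool_pos': [491.773, 246.822, 263.795], 'orientation': [[0.133, 0.991, 0.001], [0.991, -0.133, 0.001], [0.001, 0.0, -1.0]], 'ft_force': [-3.102, -0.411, 6.09], 'grip_width': 0.318, 'finger_force': 60.038}
(503, 233) [ 19  66 123]
(500, 243) [ 19  67 121]
(493, 262) [ 19  68 108]
(485, 290) [ 18 149 108]
(489, 293) [ 19 159  90]
(500, 280) [ 12 158 145]
```

View pics/c2.png

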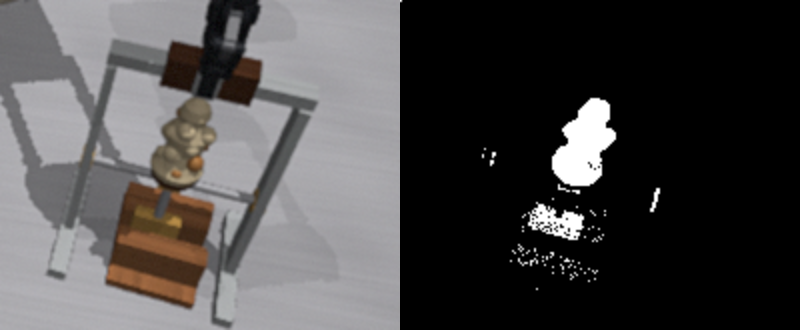

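```bash
cat >est.py <<'E'
from h import *
import json,sys
def fmask(im,c,keel=False):
    h=cv2.cvtColor(im,cv2.COLOR_RGB2HSV)
    m=cv2.inRange(h,(16,125,50),(25,230,255)) if keel else cv2.inRange(h,(14,45,50),(30,112,255))
    r=(14,14) if keel else (26,32)
    k=np.zeros_like(m);x,y=int(c[0]),int(c[1]);sl=(slice(max(y-r[1],0),y+r[1]),slice(max(x-r[0],0),x+r[0]));k[sl]=m[sl]
    k=cv2.morphologyEx(k,cv2.MORPH_OPEN if not keel else cv2.MORPH_CLOSE,np.ones((3,3),np.uint8))
    n,l,s,ce=cv2.connectedComponentsWithStats(k)
    if n<2:return None,0,None
    i=1+np.argmax(s[1:,4]);return ce[i],s[i,4],l==i
def geom(s):
    R=np.array(s["orientation"]);p=np.array(s["tool_pos"]);phi=-np.arcsin(R[2,1])
    f=np.array([R[0,1],R[1,1],0]);f/=np.linalg.norm(f)
    return p+R[:,2]*148.8,f,phi
def pt(g,h,L,oy=0):
    f=g[1];y=np.array([-f[1],f[0],0]);return g[0]+oy*y+h*(np.sin(L)*f+[0,0,np.cos(L)])
E
python3 - <<'E'
from est import *
s=state();im=cv2.imread("pics/s2.png")[:,:,::-1].copy();g=geom(s);print(g)
for h in(108,70,55,-73):print(h,[np.round(proj("scene",pt(g,h,L)),1).tolist() for L in(-.05,0,.05)])
c,a,m=fmask(im,proj("scene",pt(g,60,0)));print("fig",c,a);ys=np.where(m.any(1))[0];print("rows",ys[0],ys[-1],"xs top",np.where(m[ys[0]+1])[0][[0,-1]])
im=cv2.imread("pics/s1.png")[:,:,::-1].copy();c,a,m=fmask(im,proj("scene",pt(g,60,0)));ys=np.where(m.any(1))[0];print("s1 fig",c,a,ys[0],ys[-1])
c,a,m=fmask(im,proj("scene",pt(g,-73,0)),True);print("keel",c,a)
E
```

```text
(array([491.87659677, 246.95285057, 114.99766076]), array([ 0.99110547, -0.13307874,  0.        ]), np.float64(-0.0004634787611264289))
108 [[504.0, 229.2], [503.8, 231.0], [503.5, 232.9]]
70 [[498.8, 244.0], [498.6, 245.2], [498.4, 246.4]]
55 [[496.8, 249.6], [496.6, 250.6], [496.5, 251.5]]
-73 [[481.3, 293.3], [481.5, 292.1], [481.8, 290.8]]
fig [496.49818622 251.48609432] 827
rows 229 273 xs top [499 507]
s1 fig [496.52       251.54545455] 825 229 273
keel [482.1459854  290.48540146] 274
```

```bash
cat >look.py <<'E'
# usage: look.py x y z yaw n [phi]  -- measure lean, update filter, print rows for next call (n rows of 0.1 s)
from est import *
from scipy.spatial.transform import Rotation as Ro
HC,HK,OY,DT=52.,-73.,0.,.005
def step(L,w,ph,phd,dphd):
    a=2.717*L+3.774*ph-.566*(w-phd)
    return L+DT*w,w+DT*a+.0958*dphd
def phis(p0,u,T,tau=.06):
    out=[];c=p0;p=p0
    for _ in range(int(round(T/DT))):
        c+=np.clip(u-c,-1.5*DT,1.5*DT);p+=(c-p)*DT/tau;out.append(p)
    return np.array(out)
def run(x,p0,u,T):
    L,w=x;pp=p0;r0=0.
    for p in phis(p0,u,T):
        r=(p-pp)/DT;L,w=step(L,w,p,r,r-r0);pp=p;r0=r
    return np.array([L,w-.0958*r0])
def Rcmd(yaw,phi):
    a=np.radians(yaw);y=np.array([np.cos(a),np.sin(a),0]);z=np.array([0,0,-1.])
    return np.c_[np.cross(y,z),y,z]@Ro.from_rotvec([phi,0,0]).as_matrix()
a=[float(v) for v in sys.argv[1:]];dest=np.array(a[:3]);yaw=a[3];n=int(a[4])
s=state();g=geom(s);t=s["t"]
try:S=json.load(open("st.json"))
except Exception:
    S=dict(x=[0,0,0,0],P=np.diag([.03**2,.01**2,.03**2,.02**2]).tolist(),t=t,phi=g[2],u=0,pos=s["tool_pos"] if isinstance(s["tool_pos"],list) else list(s["tool_pos"]),yaw=float(np.degrees(np.arctan2(g[1][1],g[1][0]))),k=0)
im=read_camera("scene");k=S["k"];cv2.imwrite(f"pics/k{k:02d}.png",im[:,:,::-1])
x=np.array(S["x"]);P=np.array(S["P"]);T=t-S["t"]
if T>0:
    F=np.eye(4)
    z0=run((0,0),S["phi"],S["u"],T)
    F[:2,:2]=np.c_[run((1,0),0,0,T),run((0,1),0,0,T)]
    x=F@x;x[:2]+=z0;P=F@P@F.T+np.diag([.003**2,(.08**2)*T,(.004**2)*T,1e-6*T])
def upd(y,H,r):
    global x,P
    H=np.array(H,float);K=P@H/(H@P@H+r*r);x=x+K*(y-H@x);P=P-np.outer(K,H@P)
Lp=x[0]
c,ar,_=fmask(im,proj("scene",pt(g,HC,Lp)))
J=lambda h:(proj("scene",pt(g,h,Lp+.05,OY))-proj("scene",pt(g,h,Lp-.05,OY)))/.1
ef=c-proj("scene",pt(g,HC,Lp,OY));yf=Lp+ef@J(HC)/(J(HC)@J(HC))
ck,ak,_=fmask(im,proj("scene",pt(g,HK,Lp)),True);yd=np.nan
if ck is not None and ak>150:
    ek=ck-proj("scene",pt(g,HK,Lp,OY));D=J(HC)-J(HK);yd=Lp+(ef-ek)@D/(D@D)
upd(yf,[1,0,1,0],.008)
if np.isfinite(yd) and s["tool_pos"][2]>340:upd(yd,[1,0,0,1],.006)
print(f"t {t:.2f} tcp {np.round(s['tool_pos'],1)} phi {g[2]:.3f} (cmd {S['u']:.3f}) yf {yf:.3f} area {ar} yd {yd:.3f} keel {ak} ef {np.round(ef,1)} | L {x[0]:.3f} w {x[1]:.3f} bf {x[2]:.3f} bd {x[3]:.3f} sdL {P[0,0]**.5:.3f} F {np.round(s['ft_force'],1)}")
xc=run(x[:2],g[2],S["u"],.05);Th=n*.1+.05
zz=lambda u:(lambda e:e[1]+1.95*e[0])(run(xc,g[2],u,Th))
za,zb=zz(0.),zz(.1);u=a[5] if len(a)>5 else float(np.clip(-za*.1/(zb-za),-.22,.22));u=round(u,3)
e=run(xc,g[2],u,Th)
R0=Rcmd(S["yaw"],S["u"]);p0=np.array(S["pos"]);rows=[]
for i in range(1,n+1):
    q=i/n;p=p0+(dest-p0)*q;ya=S["yaw"]+(yaw-S["yaw"])*q
    ph=S["u"]+np.clip(u-S["u"],-.13*i,.13*i)
    rows.append(dict(linear=np.round(R0.T@(p-p0)/300,3).tolist(),dr=np.round(Ro.from_matrix(R0.T@Rcmd(ya,ph)).as_rotvec()/np.radians(45),3).tolist(),claw=1))
print(f"u {u} -> L {e[0]:.3f} w {e[1]:.3f}");print(json.dumps(rows))
S.update(x=x.tolist(),P=P.tolist(),t=t,phi=float(g[2]),u=u,pos=dest.tolist(),yaw=yaw,k=k+1)
S["phi"]=float(g[2]);json.dump(S,open("st.json","w"))
E
python3 look.py 492 247 354 -7.5 4 0
```

```text
t 3.05 tcp [491.8 246.8 263.8] phi -0.000 (cmd 0.000) yf -0.008 area 826 yd 0.033 keel 265 ef [ 0.2 -0.1] | L -0.004 w 0.000 bf -0.004 bd 0.000 sdL 0.022 F [-2.   0.5  6.3]
u 0.0 -> L -0.005 w -0.005
[{"linear": [0.0, 0.0, -0.075], "dr": [0.0, 0.0, -0.001], "claw": 1}, {"linear": [0.0, 0.0, -0.15], "dr": [0.0, 0.0, -0.002], "claw": 1}, {"linear": [0.001, 0.0, -0.226], "dr": [0.0, 0.0, -0.002], "claw": 1}, {"linear": [0.001, 0.001, -0.301], "dr": [0.0, 0.0, -0.003], "claw": 1}]
```

```bash
sed -i 's|z0=run((0,0),S\["phi"\],S\["u"\],T)|z0=run(run((0,0),S["phi"],S["up"],.05),S["phi"],S["u"],T-.05)|; s|^S.update(x=|S["up"]=S["u"];S.update(x=|' look.py; python3 - <<'E'
import json;S=json.load(open("st.json"));S["up"]=0;json.dump(S,open("st.json","w"))
E
```

Request:
jog_arm([
  {"linear": [0,0,-0.075],"dr": [0,0,-0.001],"claw": 1},
  {"linear": [0,0,-0.15],"dr": [0,0,-0.002],"claw": 1},
  {"linear": [0.001,0,-0.226],"dr": [0,0,-0.002],"claw": 1},
  {"linear": [0.001,0.001,-0.301],"dr": [0,0,-0.003],"claw": 1},
])

```text
t: 3.5
tool_pos: [491.8, 246.4, 351.5]
orientation: [[0.13, 0.991, -0.004], [0.991, -0.13, -0.002], [-0.002, -0.003, -1.0]]
ft_force: [0.8, 0.5, -8.0]
grip_width: 0.317
finger_force: 61.3
```

```bash
python3 look.py 492 237 354 -7.5 3
```

```text
t 3.50 tcp [491.8 246.4 351.5] phi 0.003 (cmd 0.000) yf -0.009 area 975 yd -0.009 keel 341 ef [ 0.3 -0. ] | L -0.008 w -0.007 bf -0.002 bd -0.002 sdL 0.016 F [ 0.8  0.5 -8. ]
u 0.019 -> L -0.005 w 0.014
[{"linear": [-0.011, 0.001, 0.0], "dr": [0.024, -0.0, -0.0], "claw": 1}, {"linear": [-0.022, 0.003, 0.0], "dr": [0.024, -0.0, -0.0], "claw": 1}, {"linear": [-0.033, 0.004, 0.0], "dr": [0.024, -0.0, -0.0], "claw": 1}]
```

Request:
jog_arm([
  {"linear": [-0.011,0.001,0],"dr": [0.024,0,0],"claw": 1},
  {"linear": [-0.022,0.003,0],"dr": [0.024,0,0],"claw": 1},
  {"linear": [-0.033,0.004,0],"dr": [0.024,0,0],"claw": 1},
])

```text
t: 3.85
tool_pos: [491.8, 235.9, 350.4]
orientation: [[0.131, 0.991, -0.023], [0.991, -0.131, 0.0], [-0.003, -0.023, -1.0]]
ft_force: [1.0, 0.4, -7.7]
grip_width: 0.314
finger_force: 61.3
```

```bash
python3 look.py 492 217 354 -7.5 3; python3 - <<'E'
import cv2;im=cv2.imread("pics/k02.png");cv2.imwrite("pics/v.png",cv2.resize(im[150:350,400:600],(600,600)))
E
```

```text
t 3.85 tcp [491.8 235.9 350.4] phi 0.023 (cmd 0.019) yf -0.014 area 953 yd -0.010 keel 330 ef [ 0.3 -0.1] | L -0.011 w -0.000 bf -0.001 bd 0.000 sdL 0.015 F [ 1.   0.4 -7.7]
u 0.022 -> L -0.008 w 0.018
[{"linear": [-0.022, 0.003, -0.0], "dr": [0.004, 0.0, 0.0], "claw": 1}, {"linear": [-0.044, 0.006, -0.0], "dr": [0.004, 0.0, 0.0], "claw": 1}, {"linear": [-0.066, 0.009, -0.0], "dr": [0.004, 0.0, 0.0], "claw": 1}]
```

View pics/v.png

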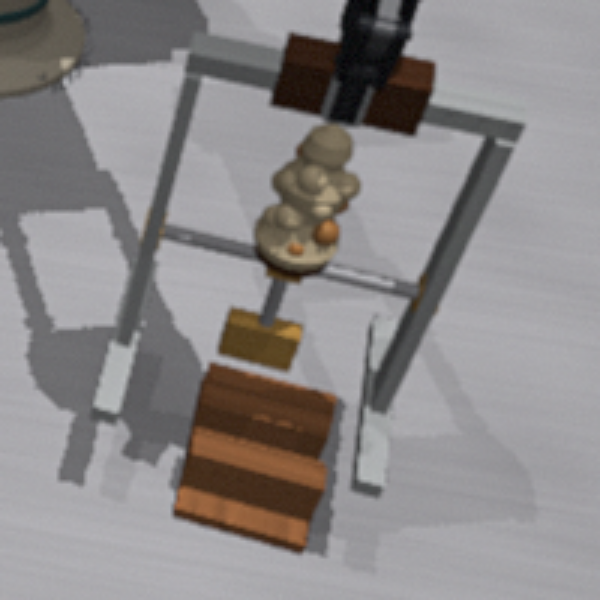

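Request:
jog_arm([
  {"linear": [-0.022,0.003,0],"dr": [0.004,0,0],"claw": 1},
  {"linear": [-0.044,0.006,0],"dr": [0.004,0,0],"claw": 1},
  {"linear": [-0.066,0.009,0],"dr": [0.004,0,0],"claw": 1},
])

```text
t: 4.2
tool_pos: [492.4, 216.0, 352.7]
orientation: [[0.131, 0.991, -0.022], [0.991, -0.131, 0.002], [-0.001, -0.022, -1.0]]
ft_force: [-0.3, 0.2, -8.4]
grip_width: 0.316
finger_force: 61.3
```

```bash
python3 look.py 492 192 356 -7 3
```

```text
t 4.20 tcp [492.4 216.  352.7] phi 0.022 (cmd 0.022) yf -0.004 area 958 yd -0.004 keel 331 ef [0.3 0.2] | L -0.003 w 0.030 bf -0.002 bd -0.001 sdL 0.014 F [-0.3  0.2 -8.4]
u -0.015 -> L -0.000 w -0.000
[{"linear": [-0.028, 0.004, -0.002], "dr": [-0.047, -0.0, -0.004], "claw": 1}, {"linear": [-0.055, 0.007, -0.005], "dr": [-0.047, -0.0, -0.007], "claw": 1}, {"linear": [-0.083, 0.011, -0.007], "dr": [-0.047, -0.0, -0.011], "claw": 1}]
```

Request:
jog_arm([
  {"linear": [-0.028,0.004,-0.002],"dr": [-0.047,0,-0.004],"claw": 1},
  {"linear": [-0.055,0.007,-0.005],"dr": [-0.047,0,-0.007],"claw": 1},
  {"linear": [-0.083,0.011,-0.007],"dr": [-0.047,0,-0.011],"claw": 1},
])

```text
t: 4.55
tool_pos: [492.1, 191.1, 355.2]
orientation: [[0.122, 0.992, 0.014], [0.993, -0.121, -0.002], [0.0, 0.015, -1.0]]
ft_force: [-0.8, 0.2, -7.9]
grip_width: 0.316
finger_force: 61.4
```

```bash
python3 look.py 493 157 358 -6 4
```

```text
t 4.55 tcp [492.1 191.1 355.2] phi -0.015 (cmd -0.015) yf -0.012 area 935 yd -0.008 keel 324 ef [ 0.3 -0.2] | L -0.009 w -0.017 bf -0.001 bd 0.001 sdL 0.014 F [-0.8  0.2 -7.9]
u 0.022 -> L -0.006 w 0.016
[{"linear": [-0.029, 0.004, -0.002], "dr": [0.047, -0.0, -0.006], "claw": 1}, {"linear": [-0.058, 0.009, -0.003], "dr": [0.047, -0.0, -0.011], "claw": 1}, {"linear": [-0.087, 0.013, -0.005], "dr": [0.047, -0.0, -0.017], "claw": 1}, {"linear": [-0.115, 0.018, -0.006], "dr": [0.047, -0.0, -0.022], "claw": 1}]
```

Balance loop is well behaved; continuing with longer calls.

Request:
jog_arm([
  {"linear": [-0.029,0.004,-0.002],"dr": [0.047,0,-0.006],"claw": 1},
  {"linear": [-0.058,0.009,-0.003],"dr": [0.047,0,-0.011],"claw": 1},
  {"linear": [-0.087,0.013,-0.005],"dr": [0.047,0,-0.017],"claw": 1},
  {"linear": [-0.115,0.018,-0.006],"dr": [0.047,0,-0.022],"claw": 1},
])

```text
t: 5.0
tool_pos: [493.7, 156.0, 356.8]
orientation: [[0.105, 0.994, -0.021], [0.995, -0.105, 0.002], [-0.0, -0.022, -1.0]]
ft_force: [-0.1, 0.3, -8.3]
grip_width: 0.317
finger_force: 61.3
```

```bash
python3 look.py 493 119 358 -5 4
```

```text
t 5.00 tcp [493.7 156.  356.8] phi 0.022 (cmd 0.022) yf -0.011 area 906 yd -0.004 keel 319 ef [ 0.3 -0. ] | L -0.006 w 0.014 bf -0.002 bd 0.001 sdL 0.014 F [-0.1  0.3 -8.3]
u 0.002 -> L -0.003 w 0.007
[{"linear": [-0.031, 0.003, -0.0], "dr": [-0.025, -0.0, -0.006], "claw": 1}, {"linear": [-0.063, 0.007, -0.0], "dr": [-0.025, -0.0, -0.011], "claw": 1}, {"linear": [-0.094, 0.01, -0.0], "dr": [-0.025, -0.0, -0.017], "claw": 1}, {"linear": [-0.126, 0.013, -0.0], "dr": [-0.025, -0.0, -0.022], "claw": 1}]
```

Request:
jog_arm([
  {"linear": [-0.031,0.003,0],"dr": [-0.025,0,-0.006],"claw": 1},
  {"linear": [-0.063,0.007,0],"dr": [-0.025,0,-0.011],"claw": 1},
  {"linear": [-0.094,0.01,0],"dr": [-0.025,0,-0.017],"claw": 1},
  {"linear": [-0.126,0.013,0],"dr": [-0.025,0,-0.022],"claw": 1},
])

```text
t: 5.45
tool_pos: [493.4, 118.0, 356.8]
orientation: [[0.087, 0.996, -0.002], [0.996, -0.087, 0.0], [0.0, -0.002, -1.0]]
ft_force: [0.5, 0.9, -8.3]
grip_width: 0.316
finger_force: 61.3
```

```bash
python3 look.py 494 80 358 -4 4
```

```text
t 5.45 tcp [493.4 118.  356.8] phi 0.002 (cmd 0.002) yf 0.002 area 890 yd 0.004 keel 311 ef [0.3 0.1] | L 0.003 w 0.021 bf -0.003 bd 0.000 sdL 0.013 F [ 0.5  0.9 -8.3]
u -0.018 -> L 0.004 w -0.010
[{"linear": [-0.032, 0.004, -0.0], "dr": [-0.025, 0.0, -0.006], "claw": 1}, {"linear": [-0.065, 0.007, -0.0], "dr": [-0.025, 0.0, -0.011], "claw": 1}, {"linear": [-0.097, 0.011, -0.0], "dr": [-0.025, 0.0, -0.017], "claw": 1}, {"linear": [-0.129, 0.015, -0.0], "dr": [-0.025, 0.0, -0.022], "claw": 1}]
```

Request:
jog_arm([
  {"linear": [-0.032,0.004,0],"dr": [-0.025,0,-0.006],"claw": 1},
  {"linear": [-0.065,0.007,0],"dr": [-0.025,0,-0.011],"claw": 1},
  {"linear": [-0.097,0.011,0],"dr": [-0.025,0,-0.017],"claw": 1},
  {"linear": [-0.129,0.015,0],"dr": [-0.025,0,-0.022],"claw": 1},
])

```text
t: 5.9
tool_pos: [494.6, 79.0, 356.7]
orientation: [[0.07, 0.997, 0.017], [0.998, -0.07, -0.001], [-0.0, 0.017, -1.0]]
ft_force: [-0.3, -0.1, -9.0]
grip_width: 0.319
finger_force: 61.3
```

```bash
python3 look.py 494 40 358 -2.8 4
```

```text
t 5.90 tcp [494.6  79.  356.7] phi -0.017 (cmd -0.018) yf -0.011 area 859 yd -0.010 keel 315 ef [ 0.3 -0.2] | L -0.011 w -0.038 bf -0.001 bd 0.002 sdL 0.013 F [-0.3 -0.1 -9. ]
u 0.039 -> L -0.009 w 0.024
[{"linear": [-0.033, 0.002, 0.0], "dr": [0.073, -0.0, -0.007], "claw": 1}, {"linear": [-0.067, 0.005, 0.0], "dr": [0.073, -0.0, -0.013], "claw": 1}, {"linear": [-0.1, 0.007, 0.0], "dr": [0.073, -0.0, -0.02], "claw": 1}, {"linear": [-0.133, 0.009, 0.0], "dr": [0.073, -0.0, -0.027], "claw": 1}]
```

Request:
jog_arm([
  {"linear": [-0.033,0.002,0],"dr": [0.073,0,-0.007],"claw": 1},
  {"linear": [-0.067,0.005,0],"dr": [0.073,0,-0.013],"claw": 1},
  {"linear": [-0.1,0.007,0],"dr": [0.073,0,-0.02],"claw": 1},
  {"linear": [-0.133,0.009,0],"dr": [0.073,0,-0.027],"claw": 1},
])

```text
t: 6.35
tool_pos: [494.5, 39.1, 356.7]
orientation: [[0.049, 0.998, -0.039], [0.999, -0.049, 0.002], [0.0, -0.039, -0.999]]
ft_force: [-0.4, 0.3, -8.1]
grip_width: 0.319
finger_force: 61.6
```

```bash
python3 look.py 495 0 358 -1.6 4
```

```text
t 6.35 tcp [494.5  39.1 356.7] phi 0.039 (cmd 0.039) yf -0.037 area 855 yd -0.018 keel 305 ef [ 0.1 -0.5] | L -0.026 w -0.014 bf -0.003 bd 0.004 sdL 0.013 F [-0.4  0.3 -8.1]
u 0.047 -> L -0.019 w 0.039
[{"linear": [-0.033, 0.002, -0.0], "dr": [0.01, -0.0, -0.007], "claw": 1}, {"linear": [-0.067, 0.005, -0.0], "dr": [0.01, -0.001, -0.013], "claw": 1}, {"linear": [-0.1, 0.007, -0.0], "dr": [0.01, -0.001, -0.02], "claw": 1}, {"linear": [-0.133, 0.01, -0.0], "dr": [0.01, -0.001, -0.027], "claw": 1}]
```

Request:
jog_arm([
  {"linear": [-0.033,0.002,0],"dr": [0.01,0,-0.007],"claw": 1},
  {"linear": [-0.067,0.005,0],"dr": [0.01,-0.001,-0.013],"claw": 1},
  {"linear": [-0.1,0.007,0],"dr": [0.01,-0.001,-0.02],"claw": 1},
  {"linear": [-0.133,0.01,0],"dr": [0.01,-0.001,-0.027],"claw": 1},
])

```text
t: 6.8
tool_pos: [495.6, -1.0, 356.7]
orientation: [[0.027, 0.998, -0.048], [1.0, -0.027, 0.002], [0.0, -0.048, -0.999]]
ft_force: [-0.2, -0.6, -7.7]
grip_width: 0.319
finger_force: 61.6
```

```bash
python3 look.py 495 -40 358 -0.4 4
```

```text
t 6.80 tcp [495.6  -1.  356.7] phi 0.048 (cmd 0.047) yf -0.035 area 836 yd -0.005 keel 292 ef [ 0.1 -0.2] | L -0.016 w 0.042 bf -0.008 bd 0.005 sdL 0.012 F [-0.2 -0.6 -7.7]
u -0.001 -> L -0.007 w 0.014
[{"linear": [-0.033, 0.001, -0.0], "dr": [-0.061, -0.0, -0.007], "claw": 1}, {"linear": [-0.067, 0.002, -0.0], "dr": [-0.061, -0.0, -0.013], "claw": 1}, {"linear": [-0.1, 0.003, -0.0], "dr": [-0.061, -0.0, -0.02], "claw": 1}, {"linear": [-0.133, 0.004, -0.0], "dr": [-0.061, -0.001, -0.027], "claw": 1}]
```

Request:
jog_arm([
  {"linear": [-0.033,0.001,0],"dr": [-0.061,0,-0.007],"claw": 1},
  {"linear": [-0.067,0.002,0],"dr": [-0.061,0,-0.013],"claw": 1},
  {"linear": [-0.1,0.003,0],"dr": [-0.061,0,-0.02],"claw": 1},
  {"linear": [-0.133,0.004,0],"dr": [-0.061,-0.001,-0.027],"claw": 1},
])

```text
t: 7.25
tool_pos: [495.7, -40.9, 356.5]
orientation: [[0.006, 1.0, -0.001], [1.0, -0.006, 0.0], [0.0, -0.001, -1.0]]
ft_force: [-0.7, 0.2, -9.0]
grip_width: 0.323
finger_force: 61.6
```

```bash
sed -i 's/(.004\*\*2)\*T/(.012**2)*T/; s/1e-6\*T/(.004**2)*T/' look.py; python3 look.py 496 -80 358 0.8 4
```

```text
t 7.25 tcp [495.7 -40.9 356.5] phi 0.001 (cmd -0.001) yf 0.024 area 816 yd 0.030 keel 293 ef [0.4 0.7] | L 0.029 w 0.090 bf -0.007 bd 0.001 sdL 0.012 F [-0.7  0.2 -9. ]
u -0.098 -> L 0.029 w -0.056
[{"linear": [-0.033, 0.001, 0.0], "dr": [-0.124, 0.0, -0.007], "claw": 1}, {"linear": [-0.067, 0.002, 0.0], "dr": [-0.124, 0.001, -0.013], "claw": 1}, {"linear": [-0.1, 0.003, 0.0], "dr": [-0.124, 0.001, -0.02], "claw": 1}, {"linear": [-0.133, 0.004, 0.0], "dr": [-0.123, 0.001, -0.027], "claw": 1}]
```

Request:
jog_arm([
  {"linear": [-0.033,0.001,0],"dr": [-0.124,0,-0.007],"claw": 1},
  {"linear": [-0.067,0.002,0],"dr": [-0.124,0.001,-0.013],"claw": 1},
  {"linear": [-0.1,0.003,0],"dr": [-0.124,0.001,-0.02],"claw": 1},
  {"linear": [-0.133,0.004,0],"dr": [-0.123,0.001,-0.027],"claw": 1},
])

```text
t: 7.7
tool_pos: [496.9, -80.9, 356.6]
orientation: [[-0.015, 0.995, 0.095], [1.0, 0.015, 0.001], [-0.0, 0.095, -0.995]]
ft_force: [-0.4, -0.0, -8.7]
grip_width: 0.317
finger_force: 62.3
```

```bash
python3 look.py 496 -112 358 1.8 3
```

```text
t 7.70 tcp [496.9 -80.9 356.6] phi -0.095 (cmd -0.098) yf 0.010 area 819 yd 0.004 keel 306 ef [ 0.6 -0.2] | L 0.005 w -0.096 bf 0.002 bd 0.003 sdL 0.012 F [-0.4 -0.  -8.7]
u 0.074 -> L -0.003 w 0.010
[{"linear": [-0.036, -0.0, -0.0], "dr": [0.166, 0.0, -0.007], "claw": 1}, {"linear": [-0.071, -0.001, -0.0], "dr": [0.219, 0.0, -0.015], "claw": 1}, {"linear": [-0.107, -0.001, -0.0], "dr": [0.219, 0.0, -0.022], "claw": 1}]
```

Request:
jog_arm([
  {"linear": [-0.036,0,0],"dr": [0.166,0,-0.007],"claw": 1},
  {"linear": [-0.071,-0.001,0],"dr": [0.219,0,-0.015],"claw": 1},
  {"linear": [-0.107,-0.001,0],"dr": [0.219,0,-0.022],"claw": 1},
])

```text
t: 8.05
tool_pos: [499.2, -112.9, 355.4]
orientation: [[-0.033, 0.997, -0.075], [0.999, 0.033, -0.002], [0.001, -0.075, -0.997]]
ft_force: [0.9, -1.2, -8.1]
grip_width: 0.317
finger_force: 62.8
```

```bash
python3 look.py 497 -140 358 2.8 3
```

```text
t 8.05 tcp [ 499.2 -112.9  355.4] phi 0.075 (cmd 0.074) yf 0.021 area 775 yd 0.007 keel 294 ef [0.7 0.7] | L 0.009 w 0.026 bf 0.008 bd 0.001 sdL 0.012 F [ 0.9 -1.2 -8.1]
u -0.023 -> L 0.006 w -0.005
[{"linear": [-0.031, 0.0, -0.0], "dr": [-0.124, -0.0, -0.007], "claw": 1}, {"linear": [-0.062, 0.0, -0.0], "dr": [-0.124, -0.0, -0.015], "claw": 1}, {"linear": [-0.093, 0.0, -0.0], "dr": [-0.124, -0.001, -0.022], "claw": 1}]
```

Request:
jog_arm([
  {"linear": [-0.031,0,0],"dr": [-0.124,0,-0.007],"claw": 1},
  {"linear": [-0.062,0,0],"dr": [-0.124,0,-0.015],"claw": 1},
  {"linear": [-0.093,0,0],"dr": [-0.124,-0.001,-0.022],"claw": 1},
])

```text
t: 8.4
tool_pos: [496.6, -140.5, 357.2]
orientation: [[-0.049, 0.999, 0.022], [0.999, 0.049, 0.0], [-0.001, 0.022, -1.0]]
ft_force: [0.9, -0.4, -8.6]
grip_width: 0.316
finger_force: 63.0
```

```bash
python3 look.py 498 -175 358 4 4
```

```text
t 8.40 tcp [ 496.6 -140.5  357.2] phi -0.022 (cmd -0.023) yf 0.004 area 793 yd -0.016 keel 298 ef [0.6 0.2] | L -0.015 w -0.048 bf 0.016 bd 0.002 sdL 0.012 F [ 0.9 -0.4 -8.6]
u 0.051 -> L -0.013 w 0.031
[{"linear": [-0.029, -0.001, -0.0], "dr": [0.094, -0.0, -0.007], "claw": 1}, {"linear": [-0.058, -0.001, -0.0], "dr": [0.094, -0.0, -0.013], "claw": 1}, {"linear": [-0.088, -0.002, -0.0], "dr": [0.094, -0.0, -0.02], "claw": 1}, {"linear": [-0.117, -0.002, -0.0], "dr": [0.094, -0.0, -0.027], "claw": 1}]
```

Request:
jog_arm([
  {"linear": [-0.029,-0.001,0],"dr": [0.094,0,-0.007],"claw": 1},
  {"linear": [-0.058,-0.001,0],"dr": [0.094,0,-0.013],"claw": 1},
  {"linear": [-0.088,-0.002,0],"dr": [0.094,0,-0.02],"claw": 1},
  {"linear": [-0.117,-0.002,0],"dr": [0.094,0,-0.027],"claw": 1},
])

```text
t: 8.85
tool_pos: [498.9, -175.8, 356.4]
orientation: [[-0.071, 0.996, -0.051], [0.998, 0.071, -0.004], [-0.0, -0.051, -0.999]]
ft_force: [-0.6, 0.4, -8.2]
grip_width: 0.315
finger_force: 63.4
```

```bash
python3 look.py 498 -205 358 5 4
```

```text
t 8.85 tcp [ 498.9 -175.8  356.4] phi 0.051 (cmd 0.051) yf -0.001 area 763 yd -0.021 keel 286 ef [0.3 0.3] | L -0.022 w 0.010 bf 0.019 bd 0.002 sdL 0.012 F [-0.6  0.4 -8.2]
u 0.027 -> L -0.015 w 0.027
[{"linear": [-0.025, -0.002, 0.0], "dr": [-0.031, -0.0, -0.006], "claw": 1}, {"linear": [-0.05, -0.003, 0.0], "dr": [-0.031, -0.0, -0.011], "claw": 1}, {"linear": [-0.075, -0.005, 0.0], "dr": [-0.031, -0.001, -0.017], "claw": 1}, {"linear": [-0.1, -0.007, 0.0], "dr": [-0.031, -0.001, -0.022], "claw": 1}]
```

Request:
jog_arm([
  {"linear": [-0.025,-0.002,0],"dr": [-0.031,0,-0.006],"claw": 1},
  {"linear": [-0.05,-0.003,0],"dr": [-0.031,0,-0.011],"claw": 1},
  {"linear": [-0.075,-0.005,0],"dr": [-0.031,-0.001,-0.017],"claw": 1},
  {"linear": [-0.1,-0.007,0],"dr": [-0.031,-0.001,-0.022],"claw": 1},
])

```text
t: 9.3
tool_pos: [498.6, -205.7, 356.8]
orientation: [[-0.088, 0.996, -0.027], [0.996, 0.088, -0.003], [-0.001, -0.027, -1.0]]
ft_force: [1.0, -0.3, -8.1]
grip_width: 0.317
finger_force: 63.3
```

```bash
python3 look.py 499 -217 356 5.4 4; python3 - <<'E'
import cv2,glob;im=cv2.imread(sorted(glob.glob("pics/k[0-9]*.png"))[-1]);cv2.imwrite("pics/v2.png",cv2.resize(im[150:310,195:355],(600,600)))
E
```

```text
t 9.30 tcp [ 498.6 -205.7  356.8] phi 0.027 (cmd 0.027) yf 0.001 area 759 yd -0.019 keel 291 ef [0.3 0.4] | L -0.020 w 0.017 bf 0.021 bd 0.002 sdL 0.012 F [ 1.  -0.3 -8.1]
u 0.019 -> L -0.011 w 0.024
[{"linear": [-0.01, 0.0, 0.002], "dr": [-0.01, -0.0, -0.002], "claw": 1}, {"linear": [-0.02, 0.0, 0.003], "dr": [-0.01, -0.0, -0.004], "claw": 1}, {"linear": [-0.03, 0.0, 0.005], "dr": [-0.01, -0.0, -0.007], "claw": 1}, {"linear": [-0.04, 0.0, 0.007], "dr": [-0.01, -0.0, -0.009], "claw": 1}]
```

View pics/v2.png

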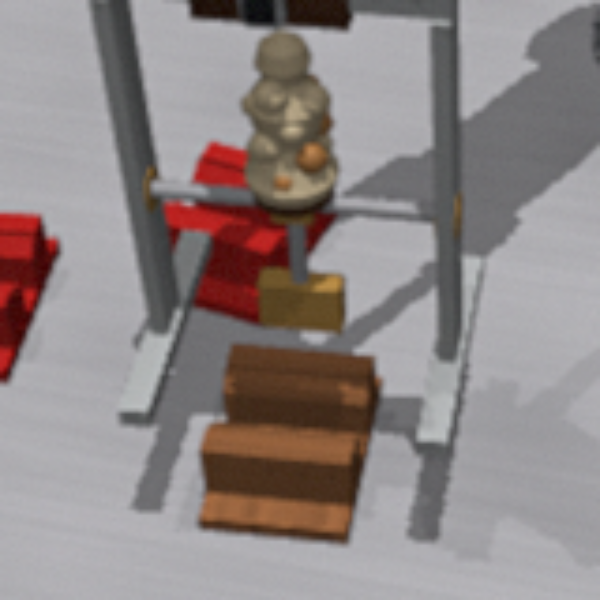

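Request:
jog_arm([
  {"linear": [-0.01,0,0.002],"dr": [-0.01,0,-0.002],"claw": 1},
  {"linear": [-0.02,0,0.003],"dr": [-0.01,0,-0.004],"claw": 1},
  {"linear": [-0.03,0,0.005],"dr": [-0.01,0,-0.007],"claw": 1},
  {"linear": [-0.04,0,0.007],"dr": [-0.01,0,-0.009],"claw": 1},
])

```text
t: 9.75
tool_pos: [499.8, -217.1, 354.5]
orientation: [[-0.095, 0.995, -0.019], [0.995, 0.095, -0.002], [-0.0, -0.02, -1.0]]
ft_force: [-0.6, 0.3, -7.7]
grip_width: 0.319
finger_force: 63.4
```

```bash
sed -i 's/^print(f"u /if ck is not None:print("ek",np.round(ek,1),"keel plane-x",np.round(plane("scene",ck,pt(g,HK,x[0])[2])[:2],1),"pred",np.round(pt(g,HK,x[0])[:2],1))\n&/' look.py; python3 look.py 499 -217 354 5.4 4
```

```text
t 9.75 tcp [ 499.8 -217.1  354.5] phi 0.020 (cmd 0.019) yf -0.002 area 765 yd -0.018 keel 300 ef [0.4 0.3] | L -0.022 w 0.004 bf 0.021 bd 0.003 sdL 0.012 F [-0.6  0.3 -7.7]
ek [0.5 0.6] keel plane-x [ 499.4 -215.6] pred [ 498.5 -217.3]
u 0.029 -> L -0.013 w 0.030
[{"linear": [0.0, 0.0, 0.002], "dr": [0.013, -0.0, -0.0], "claw": 1}, {"linear": [0.0, 0.0, 0.003], "dr": [0.013, -0.0, -0.0], "claw": 1}, {"linear": [0.0, 0.0, 0.005], "dr": [0.013, -0.0, -0.0], "claw": 1}, {"linear": [0.0, 0.0, 0.007], "dr": [0.013, -0.0, -0.0], "claw": 1}]
```

Request:
jog_arm([
  {"linear": [0,0,0.03],"dr": [0.013,0,0],"claw": 1},
  {"linear": [0,0,0.06],"dr": [0.013,0,0],"claw": 1},
  {"linear": [0,0,0.09],"dr": [0.013,0,0],"claw": 1},
  {"linear": [0,0,0.12],"dr": [0.013,0,0],"claw": 1},
])

```text
t: 10.2
tool_pos: [498.8, -216.8, 317.2]
orientation: [[-0.095, 0.995, -0.031], [0.996, 0.095, -0.002], [0.001, -0.031, -1.0]]
ft_force: [0.7, -0.4, -9.6]
grip_width: 0.321
finger_force: 63.3
```

```bash
sed -i 's/\[2\]>340/[2]>296/' look.py; python3 - <<'E'
import json;S=json.load(open("st.json"));S["pos"][2]=320;json.dump(S,open("st.json","w"))
E
python3 look.py 499 -217 300 5.4 3
```

```text
t 10.20 tcp [ 498.8 -216.8  317.2] phi 0.031 (cmd 0.029) yf -0.001 area 712 yd -0.035 keel 305 ef [0.5 0.4] | L -0.036 w -0.016 bf 0.031 bd 0.004 sdL 0.012 F [ 0.7 -0.4 -9.6]
ek [0.5 1.3] keel plane-x [ 498.9 -214.8] pred [ 496.9 -216.9]
u 0.071 -> L -0.025 w 0.054
[{"linear": [0.0, 0.001, 0.022], "dr": [0.053, 0.0, -0.0], "claw": 1}, {"linear": [0.0, 0.001, 0.044], "dr": [0.053, 0.0, -0.0], "claw": 1}, {"linear": [0.0, 0.002, 0.067], "dr": [0.053, 0.0, -0.0], "claw": 1}]
```

Request:
jog_arm([
  {"linear": [0,0.001,0.022],"dr": [0.02,0,0],"claw": 1},
  {"linear": [0,0.001,0.044],"dr": [0.02,0,0],"claw": 1},
  {"linear": [0,0.002,0.067],"dr": [0.02,0,0],"claw": 1},
])

```text
t: 10.55
tool_pos: [499.4, -217.2, 298.0]
orientation: [[-0.095, 0.995, -0.045], [0.996, 0.095, -0.005], [-0.0, -0.045, -0.999]]
ft_force: [0.4, 0.6, -7.9]
grip_width: 0.317
finger_force: 63.3
```

```bash
sed -i 's/\[2\]>296/[2]>330/' look.py; python3 - <<'E'
import json;S=json.load(open("st.json"));S["u"]=.045;S["x"]=[-.024,.005,.022,.003];json.dump(S,open("st.json","w"))
E
python3 look.py 499 -217 276 5.4 3; python3 - <<'E'
import cv2,glob;im=cv2.imread(sorted(glob.glob("pics/k[0-9]*.png"))[-1]);cv2.imwrite("pics/v3.png",cv2.resize(im[170:310,205:345],(600,600)))
E
```

```text
t 10.55 tcp [ 499.4 -217.2  298. ] phi 0.045 (cmd 0.045) yf 0.004 area 702 yd -0.027 keel 308 ef [0.5 0.5] | L -0.018 w 0.035 bf 0.022 bd 0.003 sdL 0.017 F [ 0.4  0.6 -7.9]
ek [0.7 1.1] keel plane-x [ 496.7 -215.3] pred [ 494.  -217.8]
u 0.007 -> L -0.010 w 0.021
[{"linear": [0.0, 0.001, 0.027], "dr": [-0.048, 0.0, 0.0], "claw": 1}, {"linear": [0.0, 0.002, 0.053], "dr": [-0.048, 0.0, 0.0], "claw": 1}, {"linear": [0.0, 0.004, 0.08], "dr": [-0.048, 0.0, 0.0], "claw": 1}]
```

View pics/v3.png

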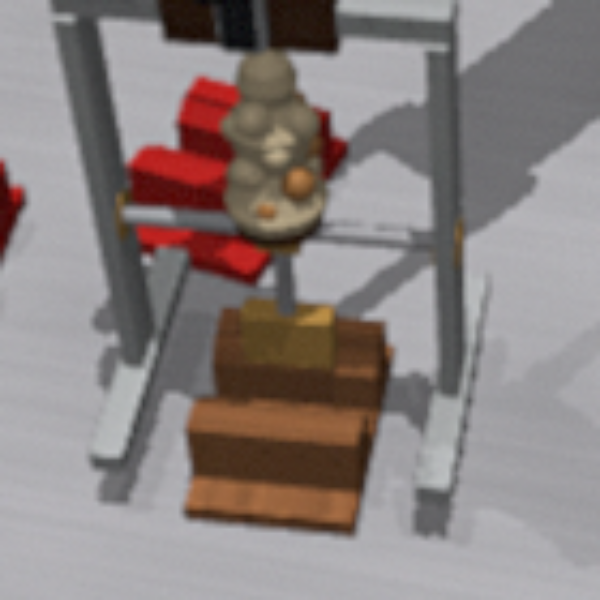

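Request:
jog_arm([
  {"linear": [0,0.001,0.027],"dr": [-0.048,0,0],"claw": 1},
  {"linear": [0,0.002,0.053],"dr": [-0.048,0,0],"claw": 1},
  {"linear": [0,0.004,0.08],"dr": [-0.048,0,0],"claw": 1},
])

```text
t: 10.9
tool_pos: [498.8, -217.2, 274.1]
orientation: [[-0.094, 0.996, -0.008], [0.996, 0.094, -0.001], [-0.0, -0.008, -1.0]]
ft_force: [0.3, -0.8, -7.8]
grip_width: 0.317
finger_force: 63.3
```

```bash
python3 look.py 499 -217 266 5.4 3 0
```

```text
t 10.90 tcp [ 498.8 -217.2  274.1] phi 0.008 (cmd 0.007) yf 0.003 area 670 yd -0.012 keel 309 ef [0.3 0.4] | L -0.019 w 0.007 bf 0.023 bd 0.004 sdL 0.018 F [ 0.3 -0.8 -7.8]
ek [0.7 0.5] keel plane-x [ 499.5 -215.3] pred [ 498.8 -217.3]
u 0.0 -> L -0.021 w -0.015
[{"linear": [0.0, 0.0, 0.011], "dr": [-0.009, -0.0, -0.0], "claw": 1}, {"linear": [0.0, 0.0, 0.022], "dr": [-0.009, -0.0, -0.0], "claw": 1}, {"linear": [0.0, 0.0, 0.033], "dr": [-0.009, -0.0, -0.0], "claw": 1}]
```

Request:
jog_arm([
  {"linear": [0,0,0.011],"dr": [-0.009,0,0],"claw": 1},
  {"linear": [0,0,0.022],"dr": [-0.009,0,0],"claw": 1},
  {"linear": [0,0,0.03],"dr": [-0.009,0,0],"claw": 1},
  {"linear": [0,0,0.033],"dr": [-0.009,0,0],"claw": 1},
])

```text
t: 11.35
tool_pos: [499.2, -217.1, 264.4]
orientation: [[-0.095, 0.996, -0.001], [0.996, 0.095, -0.0], [0.0, -0.001, -1.0]]
ft_force: [-0.5, 1.3, -5.8]
grip_width: 0.326
finger_force: 63.7
```

```bash
python3 look.py 499 -217 265 5.4 3 0
```

```text
t 11.35 tcp [ 499.2 -217.1  264.4] phi 0.001 (cmd 0.000) yf -0.010 area 664 yd 0.014 keel 227 ef [0.3 0.3] | L -0.033 w -0.037 bf 0.024 bd 0.005 sdL 0.020 F [-0.5  1.3 -5.8]
ek [ 0.6 -1.1] keel plane-x [ 497.1 -216.6] pred [ 501.5 -216.8]
u 0.0 -> L -0.055 w -0.072
[{"linear": [0.0, 0.0, 0.001], "dr": [0.0, 0.0, 0.0], "claw": 1}, {"linear": [0.0, 0.0, 0.002], "dr": [0.0, 0.0, 0.0], "claw": 1}, {"linear": [0.0, 0.0, 0.003], "dr": [0.0, 0.0, 0.0], "claw": 1}]
```

Request:
jog_arm([
  {"linear": [0,0,0.004],"dr": [0,0,0],"claw": 1},
  {"linear": [0,0,0.007],"dr": [0,0,0],"claw": 1},
  {"linear": [0,0,0.007],"dr": [0,0,0],"claw": 1},
  {"linear": [0,0,0.007],"dr": [0,0,0],"claw": 1},
  {"linear": [0,0,0.007],"dr": [0,0,0],"claw": 1},
  {"linear": [0,0,0.007],"dr": [0,0,0],"claw": 1},
  {"linear": [0,0,0.007],"dr": [0,0,0],"claw": 1},
  {"linear": [0,0,0.007],"dr": [0,0,0],"claw": 1},
])

```text
t: 12.2
tool_pos: [499.6, -216.7, 264.2]
orientation: [[-0.094, 0.996, 0.002], [0.996, 0.094, -0.0], [-0.001, 0.002, -1.0]]
ft_force: [0.5, 4.5, 6.2]
grip_width: 0.319
finger_force: 65.2
```

```bash
python3 look.py 499 -217 265 5.4 3 0; python3 - <<'E'
import cv2,glob,numpy as np
from cell import read_camera
im=cv2.imread(sorted(glob.glob("pics/k[0-9]*.png"))[-1]);t=read_camera("top")[:,:,::-1]
cv2.imwrite("pics/v4.png",np.hstack([cv2.resize(im[185:305,210:330],(400,400)),cv2.resize(t[200:320,320:440],(400,400))]))
E
```

```text
t 12.20 tcp [ 499.6 -216.7  264.2] phi -0.002 (cmd 0.000) yf -0.018 area 656 yd 0.025 keel 224 ef [-0.2  1.3] | L -0.037 w -0.044 bf 0.018 bd 0.002 sdL 0.021 F [0.5 4.5 6.2]
ek [ 1.  -3.3] keel plane-x [ 496.6 -216.9] pred [ 502.5 -216.5]
u 0.0 -> L -0.061 w -0.081
[{"linear": [0.0, 0.0, 0.0], "dr": [0.0, 0.0, 0.0], "claw": 1}, {"linear": [0.0, 0.0, 0.0], "dr": [0.0, 0.0, 0.0], "claw": 1}, {"linear": [0.0, 0.0, 0.0], "dr": [0.0, 0.0, 0.0], "claw": 1}]
```

View pics/v4.png

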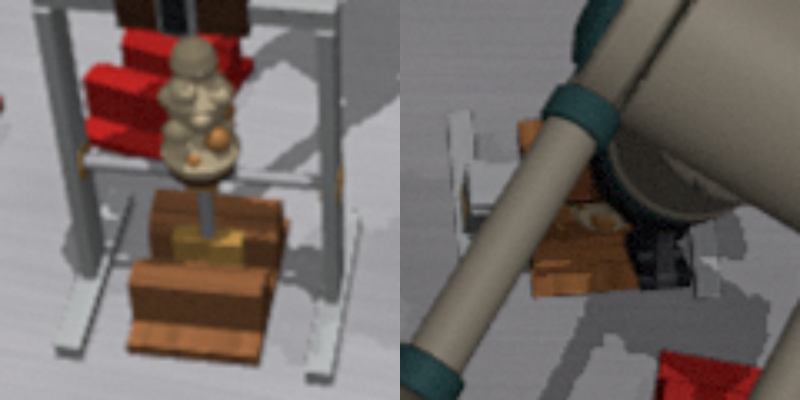

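Request:
jog_arm([
  {"linear": [0,0,-0.003],"dr": [0,0,0],"claw": 1},
  {"linear": [0,0,-0.003],"dr": [0,0,0],"claw": 0.3},
  {"linear": [0,0,-0.003],"dr": [0,0,0],"claw": 0},
  {"linear": [0,0,-0.003],"dr": [0,0,0],"claw": -0.5},
  {"linear": [0,0,-0.003],"dr": [0,0,0],"claw": -1},
  {"linear": [0,0,-0.003],"dr": [0,0,0],"claw": -1},
  {"linear": [0,0,-0.003],"dr": [0,0,0],"claw": -1},
  {"linear": [0,0,-0.003],"dr": [0,0,0],"claw": -1},
])

```text
t: 13.1
tool_pos: [499.2, -217.2, 263.3]
orientation: [[-0.094, 0.996, -0.001], [0.996, 0.094, -0.0], [-0.0, -0.001, -1.0]]
ft_force: [-0.8, -0.3, 0.2]
grip_width: 0.999
finger_force: 0.0
```

```bash
python3 look.py 499 -217 400 5.4 6 0
```

```text
t 13.10 tcp [ 499.2 -217.2  263.3] phi 0.001 (cmd 0.000) yf 0.071 area 650 yd 0.077 keel 255 ef [-0.4  2.9] | L 0.067 w 0.112 bf 0.003 bd -0.001 sdL 0.023 F [-0.8 -0.3  0.2]
ek [ 1.8 -4. ] keel plane-x [ 494.6 -216.2] pred [ 494.2 -217.7]
u 0.0 -> L 0.190 w 0.268
[{"linear": [0.0, 0.0, -0.075], "dr": [0.0, 0.0, 0.0], "claw": 1}, {"linear": [0.0, 0.0, -0.15], "dr": [0.0, 0.0, 0.0], "claw": 1}, {"linear": [0.0, 0.0, -0.225], "dr": [0.0, 0.0, 0.0], "claw": 1}, {"linear": [0.0, 0.0, -0.3], "dr": [0.0, 0.0, 0.0], "claw": 1}, {"linear": [0.0, 0.0, -0.375], "dr": [0.0, 0.0, 0.0], "claw": 1}, {"linear": [0.0, 0.0, -0.45], "dr": [0.0, 0.0, 0.0], "claw": 1}]
```

Request:
jog_arm([
  {"linear": [0,0,-0.03],"dr": [0,0,0],"claw": -1},
  {"linear": [0,0,-0.08],"dr": [0,0,0],"claw": -1},
  {"linear": [0,0,-0.16],"dr": [0,0,0],"claw": -1},
  {"linear": [0,0,-0.26],"dr": [0,0,0],"claw": -1},
  {"linear": [0,0,-0.36],"dr": [0,0,0],"claw": -1},
  {"linear": [0,0,-0.45],"dr": [0,0,0],"claw": -1},
  {"linear": [0,0,-0.45],"dr": [0,0,0],"claw": -1},
  {"linear": [0,0,-0.45],"dr": [0,0,0],"claw": -1},
])

```text
t: 13.95
tool_pos: [499.3, -217.1, 399.2]
orientation: [[-0.095, 0.996, 0.001], [0.996, 0.095, -0.001], [-0.001, 0.001, -1.0]]
ft_force: [-0.0, -0.2, -0.9]
grip_width: 0.997
finger_force: 0.0
```

```bash
cat >chk.py <<'E'
from est import *
s=state();im=read_camera("scene");cv2.imwrite("pics/end.png",im[:,:,::-1])
f=np.array([.9956,.094,0]);f/=np.linalg.norm(f)
g=(np.array([499.2,-217.2,115]),f,0);c,a,m=fmask(im,proj("scene",pt(g,52,0)))
J=(proj("scene",pt(g,52,.05))-proj("scene",pt(g,52,-.05)))/.1;e=c-proj("scene",pt(g,52,0))
print(s["t"],s["tool_pos"],"area",a,"e",e,"yf",e@J/(J@J),"~L",e@J/(J@J)-.022)
E
python3 chk.py; python3 - <<'E'
import cv2;im=cv2.imread("pics/end.png");cv2.imwrite("pics/v5.png",cv2.resize(im[165:315,200:350],(600,600)))
E
```

```text
13.95 [ 499.3068137  -217.13856209  399.17002695] area 656 e [0.41627695 0.92225213] yf 0.04393322279440705 ~L 0.02193322279440705
```

View pics/v5.png

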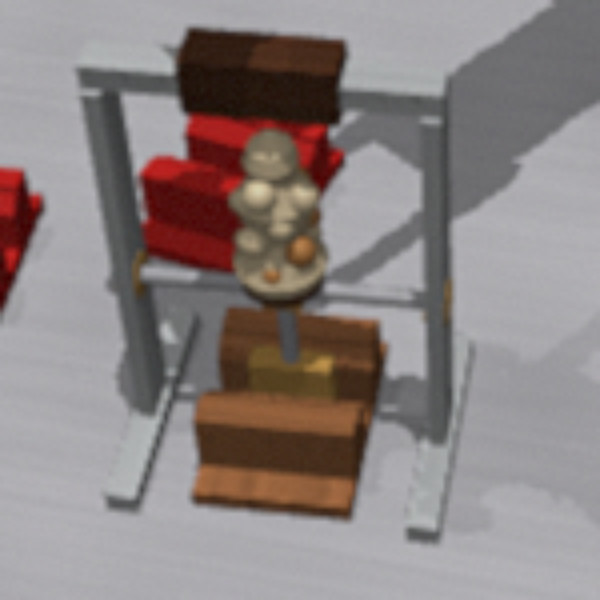

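Request:
jog_arm([
  {"linear": [0,0,0],"dr": [0,0,0],"claw": -1},
  {"linear": [0,0,0],"dr": [0,0,0],"claw": -1},
  {"linear": [0,0,0],"dr": [0,0,0],"claw": -1},
  {"linear": [0,0,0],"dr": [0,0,0],"claw": -1},
  {"linear": [0,0,0],"dr": [0,0,0],"claw": -1},
  {"linear": [0,0,0],"dr": [0,0,0],"claw": -1},
  {"linear": [0,0,0],"dr": [0,0,0],"claw": -1},
  {"linear": [0,0,0],"dr": [0,0,0],"claw": -1},
])

```text
t: 14.8
tool_pos: [499.2, -217.2, 398.3]
orientation: [[-0.094, 0.996, -0.001], [0.996, 0.094, -0.0], [-0.0, -0.001, -1.0]]
ft_force: [-0.5, -0.3, -0.1]
grip_width: 0.999
finger_force: 0.0
```

```bash
python3 chk.py
```

```text
14.8 [ 499.20170921 -217.15084997  398.31126662] area 664 e [0.4381694  0.94458536] yf 0.04479773399549755 ~L 0.022797733995497553
```

Settled and steady at about 0.02 rad; handing in.

```bash
python3 -c "
from cell import finish_job;print(finish_job())"
```

```text
the job is handed in; nothing more can be done
None
```

The job is handed in at about 15 s: the cradle stands released over the empty dock with its keel in the slot and the figure steady at about 0.02 rad lean, after more than six seconds balanced in the air within about 0.04 rad of upright.

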